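# Set the foot clearance of a screw stand and hold the screw

### The arm

A 6-joint arm with a two-finger parallel gripper is mounted at the origin on a cart in front of the work surface, level with it; the furniture and walls round the work are solid. World frame = base frame: x ahead of the robot, y to its left, z up, the work surface at z = 0. Lengths are in m, angles in rad, forces in N, time in s.
With the tool pointing down it reaches from about 0.35 to 0.775 m from the base axis. Payload 7.3 kg.
Tool frame: the origin (TCP) lies on the centre line of the jaws, within the pads' length; the fingertips stand 11 mm ahead of it and the grasp point (between the pads) lies 8 mm behind it; z points along the fingers, y is the line along which they close (so a half turn about z gives the same grasp; the last joint's range is limited). The gripper opens to 92 mm and grips with 3 to 60 N. Pads are 19 mm wide; open, the fingers measure 130 mm over their backs; the gripper's body (75 mm by 190 mm) begins 47 mm behind the grasp point.
Start: joints at [-1.419, 0.342, 1.524, -0, 1.275, -0.146], TCP at [0.154, -0.502, 0.238] pointing down, gripper open.
Joint ranges: [-2.53, 2.53], [-0.77, 2.02], [0.04, 2.7], [-1, 4.14], [0.28, 2.66], [-3.11, 3.11]. Speed limits (rad/s): [2.57, 2.57, 3.14, 3.14, 3.14, 3.14].

### API

Orientations are given as a unit quaternion [w, x, y, z].
In Python, from rig import movep, servo_line, set_joints, ungrasp, grasp, hold, ik, snapshot, calibration, PlanningError, finish_job, current_time, current_joint_positions, current_dq, current_effort, current_position, current_tcp_rot, current_force, current_wrist_torque, current_opening, current_finger_force gives the robot as it stands. Calls block until the motion is done:
- movep(position, orientation): joint-space move of the TCP to a pose.
- servo_line(position, orientation=None, velocity=0.15, f_stop=None): straight line of the TCP; orientation=None keeps the orientation; velocity is the mean speed in m/s. With f_stop (N) it stops when the force on the tool has changed by that much, and returns True; else False.
- set_joints(angles): joint-space move.
- ungrasp() and grasp(squeeze=None): open the fingers fully, or close them until they stop; squeeze is the grip in N (None keeps the last).
- hold(seconds).
- ik(position, orientation): joint angles nearest the present ones, or None.
- snapshot(name): name is "scene" or "top"; returns (picture, depth): 420x560x3 uint8, red, green, blue; 420x560 float32, m along the optical axis (not along the pixel's ray), 0 where there is no reading.
- calibration(name): a dict with "vertical_fov" (degrees; the focal length in pixels is half the picture's height over the tangent of half this angle, whatever the lens; pixels are square), "cx", "cy" (the principal point, pixels), "R" (3x3) and "t" (3): a world point X has camera coordinates R X + t. Camera axes: x right, y down, z forward; pixel columns grow to the right and rows downward; lengths in m; the calibration is good to about 2 mm. A picture is of the moment at which its call begins. calibration takes no time and is no camera call.
A pose or a line that the arm cannot do raises PlanningError and nothing moves.
- finish_job(): hands the job in; it is judged then, once.
Readings, each from a call of its own:
- current_time(): time.
- current_joint_positions(): joint angles.
- current_dq(): joint speeds.
- current_effort(): joint torques, N m.
- current_position(): TCP position.
- current_tcp_rot(): TCP orientation.
- current_force(): force on the tool from outside, world axes, zero at the start.
- current_wrist_torque(): the same for the moment, N m.
- current_opening(): finger opening in m.
- current_finger_force(): force on a finger pad.
Only numpy, scipy, OpenCV 4.12 (cv2) and the standard library are available. Lean on these libraries where they do the work, as an engineer would, in place of code of your own. Each camera call takes 0.05 s, during which the arm holds its last target. There are 200 camera calls.

### The job

Two screw stands stand on the bench; one has a small white plaster casting on a wooden board under its screw. Turn that stand's thumbscrew clockwise (seen from above) until its foot seats on the casting and the screw will go no further, then back it off a quarter turn and keep hold of its grip bar there, so that I can set the lock nut: the program finishes while still gripping the screw, at rest. Leave the empty stand's screw and the small pot between the stands as they are.

Things in the scene. Friction and masses are not known exactly. Their poses are not given: they have to be found in the camera images.
- stand_loaded: grey C-frame fixed to the bench, white plaster casting (26x41x9 mm) on a pale wooden board (56x96x6 mm, across the base), both fixed, under its screw's foot. Base 118x64x14 mm, column on its +x side, arm 30 mm wide, top of its boss 83 mm above the bench, brass lock nut 22 mm across on it up to 89 mm. Origin on the bench under the vertical screw axis, z up
- stand_empty: the other stand, of the same shape and size, with no board or casting under its screw; to be left alone
- grip_loaded (a point): point on the screw axis in the loaded stand's grip bar (upright flat steel bar 40 mm long, 10 thick, 30 high; pinch it across its thickness from above), 11 mm below the bar's top, 118 mm above the bench when seated; turns and rises with the screw. x axis along the bar's length, y across its thickness, z up
- bar_loaded: the grip bar of the loaded stand's screw itself; origin on the screw axis at bench height when seated, axes as those of grip_loaded
- screw_loaded (a joint): angle of the loaded stand's screw, rad: 0 = foot seated on the casting (hard stop), growing counterclockwise seen from above as it backs off, at most 4.5; starts at 1.2 to 2.8. It rises 0.8 mm per rad (5 mm a turn), stays where it is left, and takes about 0.06 N m to turn
- pot: small round closed white pot with a white lid and a dark band, 39 mm across, 50 mm high, standing loose between the stands; origin at the centre of its underside; to be left alone
- tip_empty (a point): end of the grip bar of the empty stand's screw, 20 mm from that screw's axis, 118 mm above the bench when its screw is fully down; to be left where it is

How it is judged:
On the way, in this order (a step that is already met when the one before it is completed fails the run):
1. the loaded stand's screw is turned down until it seats (value of joint screw_loaded below 0.1 rad), for 0.1 s.
2. the screw is backed off a quarter turn (value of joint screw_loaded between 1.31 and 1.83 rad), for 0.2 s.
At the end, for the whole second after the job is handed in: After having seated (within 0.1 rad), the loaded stand's screw stands a quarter turn back from its seat (1.57 rad, within 0.26), at rest, with the fingers still gripping its bar with more than 2 N (all of step 2 and velocity of joint screw_loaded between -0.05 and 0.05 rad/s and contact force between the fingers and bar_loaded above 2 N); the arm keeps its last pose, push and grip.
It fails at once if the empty stand's screw is turned (the end of its bar moves more than 7 mm) (distance of tip_empty from where it was at the start of the episode above 0.007 m).
It fails at once if the small pot is shifted more than 20 mm or tipped (distance of pot from where it was at the start of the episode above 0.02 m or angle between pot's own z axis and vertical above 0.3 rad).
It also fails if it takes over 48 s, if anything falls off the work surface, if the arm or the gripper's body presses on something with over 40 N, if the wrist force passes 120 N, or if a joint passes its speed limit or range.

## Working session

There is one attempt and no reset: what is moved stays moved. The work goes in short steps, each a Python script; the robot and the scene stay as the last script left them, time stands still between calls to the robot, and variables do not carry over. Pictures are saved under pics/ and viewed, at most 10 in all, crops included, and the job is handed in when it is done.

```bash
mkdir -p pics; ls; python3 - <<'E'
from rig import *
import cv2,numpy as np
for n in("scene","top"):
    p,d=snapshot(n); cv2.imwrite(f"pics/{n}0.png",p[:,:,::-1]); np.savez(f"{n}0.npz",p=p,d=d)
    c=calibration(n); print(n,c,(d>0).mean())
print(current_time(),current_tcp_rot())
E
```

```text
pics
scene {'vertical_fov': 49.58927653690636, 'cx': 280.5675629382095, 'cy': 204.98081552407632, 'R': array([[-0.88732728, -0.46060566,  0.02219737],
       [-0.24980962,  0.43966619, -0.86272174],
       [ 0.38761508, -0.77106165, -0.50519153]]), 't': array([0.48533152, 0.24293299, 0.70417499])} 0.9960799319727891
top {'vertical_fov': 50.353210601527906, 'cx': 274.5446912602345, 'cy': 210.6629869266186, 'R': array([[ 0.04246456, -0.99909352, -0.00298178],
       [-0.97800787, -0.04095801, -0.20450685],
       [ 0.20419934,  0.0116005 , -0.97886059]]), 't': array([-0.02016972,  0.56597442,  0.84632745])} 0.995718537414966
0.1 [-6.48863581e-04  9.88933699e-01  1.48356727e-01 -2.15644953e-05]
```

View pics/scene0.png

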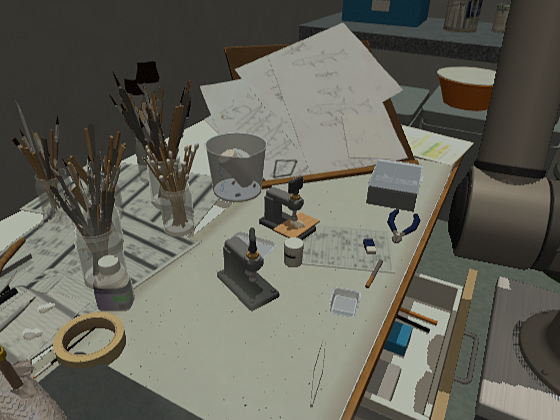

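View pics/top0.png

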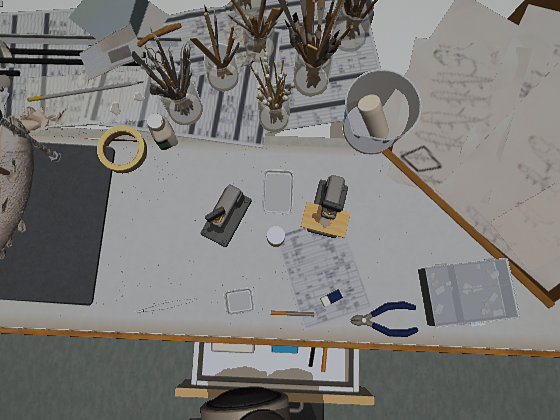

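The scene view shows the loaded stand, with its wooden board, at about (290,210) and the empty one at (248,270). In the top view they are at (327,208) and (226,213), with the pot at (276,236). Next I'll crop in and turn the depth into points.

```bash
cat > h.py <<'E'
import numpy as np,cv2
from rig import *
def cloud(n,d):
    c=calibration(n); f=d.shape[0]/2/np.tan(np.radians(c["vertical_fov"]/2))
    v,u=np.mgrid[:d.shape[0],:d.shape[1]]
    P=np.dstack([(u-c["cx"])/f*d,(v-c["cy"])/f*d,d])
    return (P-c["t"])@c["R"]
E
python3 - <<'E'
from h import *
np.set_printoptions(precision=4,suppress=True)
a=np.load("top0.npz");b=np.load("scene0.npz")
t=cv2.resize(a["p"][165:250,290:370],None,fx=6,fy=6,interpolation=cv2.INTER_CUBIC)
s=cv2.resize(b["p"][165:250,250:330],None,fx=6,fy=6,interpolation=cv2.INTER_CUBIC)
cv2.imwrite("pics/crop.png",np.hstack([t[:500,:390],s[:500,:400]])[:,:,::-1])
for n,D,box in(("top",a,(170,250,290,370)),("scene",b,(165,250,250,330))):
    W=cloud(n,D["d"]); r0,r1,c0,c1=box; w=W[r0:r1,c0:c1].reshape(-1,3); 
    ok=D["d"][r0:r1,c0:c1].ravel()>0
    for lo,hi in((-.01,.003),(.003,.01),(.01,.018),(.018,.03),(.055,.08),(.08,.088),(.088,.1),(.1,.118),(.118,.127),(.127,.14)):
        m=ok&(w[:,2]>lo)&(w[:,2]<hi); q=w[m]
        if len(q)>2: print(n,lo,hi,len(q),q.mean(0),q.min(0)[:2],q.max(0)[:2])
W=cloud("top",a["d"]);print(W[236,276],W[185:240:3,330],sep="\n")
E
```

```text
top -0.01 0.003 3744 [ 0.5891 -0.1192  0.0002] [ 0.4967 -0.2   ] [ 0.6785 -0.026 ]
top 0.003 0.01 496 [ 0.558  -0.0963  0.0046] [ 0.4966 -0.1986] [ 0.6772 -0.0255]
top 0.01 0.018 503 [ 0.5913 -0.1021  0.0146] [ 0.5245 -0.1535] [ 0.6678 -0.0256]
top 0.018 0.03 892 [ 0.5584 -0.1012  0.021 ] [ 0.5241 -0.1529] [ 0.6351 -0.0524]
top 0.055 0.08 146 [ 0.6026 -0.1099  0.0753] [ 0.5523 -0.135 ] [ 0.6406 -0.0884]
top 0.08 0.088 392 [ 0.6019 -0.1113  0.0823] [ 0.5535 -0.1309] [ 0.64   -0.0882]
top 0.088 0.1 20 [ 0.5627 -0.103   0.0906] [ 0.5592 -0.1129] [ 0.569  -0.0968]
top 0.1 0.118 45 [ 0.5643 -0.1029  0.1088] [ 0.5595 -0.1234] [ 0.5725 -0.0852]
top 0.118 0.127 37 [ 0.5663 -0.101   0.1237] [ 0.5597 -0.1201] [ 0.5765 -0.0854]
top 0.127 0.14 91 [ 0.5681 -0.105   0.1295] [ 0.5599 -0.1227] [ 0.5762 -0.0853]
scene -0.01 0.003 2629 [ 0.5879 -0.1636 -0.0004] [ 0.4721 -0.3745] [ 0.7251 -0.0024]
scene 0.003 0.01 256 [ 0.6146 -0.1374  0.0067] [ 0.4802 -0.3642] [ 0.7216 -0.0042]
scene 0.01 0.018 589 [ 0.6092 -0.1422  0.014 ] [ 0.525  -0.3598] [ 0.7211 -0.0069]
scene 0.018 0.03 1106 [ 0.6139 -0.1877  0.
[... 365 characters left out ...]
]
scene 0.118 0.127 90 [ 0.5571 -0.0252  0.1229] [ 0.53   -0.1228] [0.5793 0.1351]
scene 0.127 0.14 107 [0.5513 0.0454 0.1289] [ 0.5318 -0.1211] [0.5769 0.1339]
[ 0.516  -0.0013  0.0496]
[[ 0.6184 -0.1049  0.0814]
 [ 0.6116 -0.1048  0.0838]
 [ 0.6061 -0.1051  0.0814]
 [ 0.5997 -0.1051  0.0826]
 [ 0.5941 -0.1055  0.0801]
 [ 0.5877 -0.1055  0.0814]
 [ 0.5705 -0.1001  0.1294]
 [ 0.5654 -0.1005  0.1263]
 [ 0.5649 -0.1033  0.1026]
 [ 0.562  -0.1051  0.0882]
 [ 0.5574 -0.106   0.0811]
 [ 0.5529 -0.107   0.0737]
 [ 0.5556 -0.1124  0.0278]
 [ 0.55   -0.113   0.0235]
 [ 0.5439 -0.1132  0.0221]
 [ 0.5377 -0.1135  0.0211]
 [ 0.5316 -0.1137  0.0197]
 [ 0.5265 -0.1147  0.0118]
 [ 0.5218 -0.1162  0.0004]]
```

View pics/crop.png

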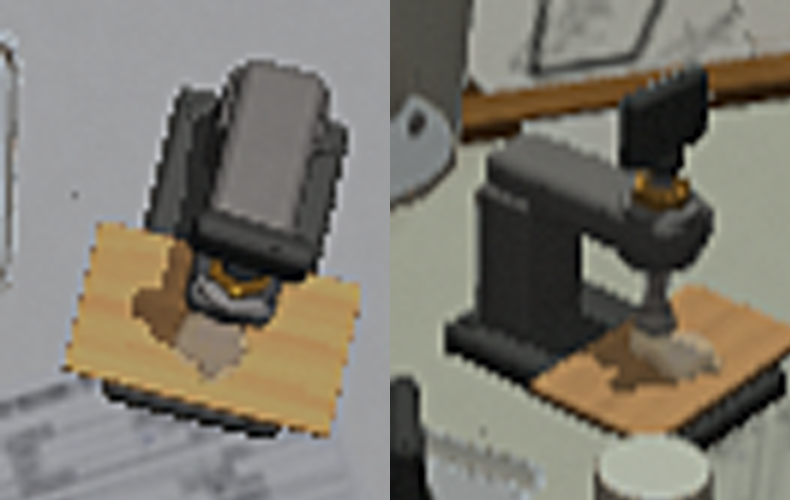

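The left crop shows the bar above the brass nut, end-on along y. The right crop shows the same bar's broad side, with the casting and board below it. Now I'll fit the bar in both views and check the swing space.

```bash
python3 - <<'E'
from h import *
from scipy.spatial.transform import Rotation as Ro
np.set_printoptions(precision=4,suppress=True)
al=[]
for n in("top","scene"):
    d=np.load(n+"0.npz")["d"]; w=cloud(n,d)[d>0]
    near=np.hypot(*(w[:,:2]-[.567,-.104]).T)
    for lo in(.104,.122,.127):
        q=w[(near<.028)&(w[:,2]>lo)&(w[:,2]<.14)]
        (c,s,_)=r=cv2.minAreaRect(q[:,:2].astype(np.float32)); B=cv2.boxPoints(r)
        e=max((B[1]-B[0],B[2]-B[1]),key=np.linalg.norm)
        print(n,lo,len(q),np.array(c),np.array(s),np.degrees(np.arctan2(e[1],e[0]))%180,"z",np.percentile(q[:,2],[50,90,98]))
    b=w[(near<.09)&(w[:,2]>.017)&(w[:,2]<.023)&(w[:,0]<.575)]
    print(n,"board",cv2.minAreaRect(b[:,:2].astype(np.float32)))
    arm=w[(near<.085)&(w[:,2]>.079)&(w[:,2]<.086)]; print(n,"arm",cv2.minAreaRect(arm[:,:2].astype(np.float32)))
    t=w[(near<.16)&(w[:,2]>.13)]; print("tall",len(t),t[np.argsort(np.hypot(*(t[:,:2]-[.567,-.104]).T))][-5:] if len(t) else "")
E
```

```text
top 0.104 161 [ 0.5687 -0.1045] [0.0399 0.011 ] 75.490524 z [0.1278 0.1308 0.1325]
top 0.122 116 [ 0.5688 -0.1041] [0.0391 0.0109] 75.92604 z [0.1288 0.1312 0.133 ]
top 0.127 91 [ 0.5683 -0.1043] [0.0387 0.0102] 75.07148 z [0.1293 0.1314 0.1332]
top board ((0.5581495761871338, -0.1025395542383194), (0.09577031433582306, 0.05090326815843582), 78.2132568359375)
top arm ((0.5969455242156982, -0.11038406193256378), (0.029474550858139992, 0.08598886430263519), 77.76091003417969)
tall 42 [[ 0.7163 -0.1417  0.1315]
 [ 0.7019 -0.1785  0.1305]
 [ 0.7057 -0.1727  0.1305]
 [ 0.7021 -0.1805  0.1302]
 [ 0.7059 -0.1766  0.1304]]
scene 0.104 184 [ 0.5696 -0.1031] [0.0406 0.0116] 74.64931 z [0.119  0.1286 0.1294]
scene 0.122 70 [ 0.5698 -0.1025] [0.0394 0.0115] 74.64935 z [0.127  0.1291 0.13  ]
scene 0.127 35 [ 0.5699 -0.1038] [0.0361 0.0088] 73.87919 z [0.1286 0.1294 0.1303]
scene board ((0.5515856742858887, -0.10225819051265717), (0.10278959572315216, 0.049607131630182266), 88.04291534423828)
scene arm ((0.5965914726257324, -0.10927896201610565), (0.030346738174557686, 0.08377563953399658), 77.32400512695312)
tall 2 [[ 0.5719 -0.0926  0.1305]
 [ 0.5657 -0.1179  0.1302]]
```

```bash
cat >> h.py <<'E'
from scipy.spatial.transform import Rotation as Ro
np.set_printoptions(precision=4,suppress=True)
def quat(deg):
    x,y,z,w=(Ro.from_euler('z',deg,degrees=True)*Ro.from_euler('x',np.pi)).as_quat(); return [w,x,y,z]
C=np.array([.569,-.104,.112]); PHI=75.2
def cw(phi): # joint-6 angle and start
    return ik(C,quat(phi))
E
python3 - <<'E'
from h import *
for p in(PHI,PHI+180,PHI-180): 
    for dd in (0,-20,-60): print(p,dd,ik(C,quat(p+dd)))
E
```

```text
75.2 0 [-0.3133  0.5615  1.5401 -0.      1.0399 -0.0549]
75.2 -20 [-0.3133  0.5615  1.5401 -0.      1.0399  0.2941]
75.2 -60 [-0.3133  0.5615  1.5401 -0.      1.0399  0.9923]
255.2 0 [-0.3133  0.5615  1.5401 -0.      1.0399  3.0867]
255.2 -20 [-0.3133  0.5615  1.5401  0.      1.0399 -2.8475]
255.2 -60 [-0.3133  0.5615  1.5401  0.      1.0399 -2.1493]
-104.8 0 [-0.3133  0.5615  1.5401 -0.      1.0399  3.0867]
-104.8 -20 [-0.3133  0.5615  1.5401  0.      1.0399 -2.8475]
-104.8 -60 [-0.3133  0.5615  1.5401  0.      1.0399 -2.1493]
```

```bash
python3 - <<'E'
from h import *
ungrasp()
movep(C+[0,0,.11],quat(PHI)); print(current_time(),current_force())
print(servo_line(C,velocity=.08,f_stop=6),current_position(),current_force())
p,d=snapshot("scene"); cv2.imwrite("pics/g0.png",cv2.resize(p[120:260,200:390],None,fx=4,fy=4)[:,:,::-1])
grasp(20); hold(.3)
print(current_time(),current_opening(),current_finger_force(),current_force(),current_wrist_torque(),current_joint_positions(),current_position())
p,d=snapshot("scene"); cv2.imwrite("pics/g1.png",cv2.resize(p[120:260,200:390],None,fx=4,fy=4)[:,:,::-1])
E
```

```text
2.3833 [-0.3997  0.1536 -0.3299]
False [ 0.5693 -0.1041  0.1126] [-0.203   0.5769  0.9958]
5.5 0.009748545834495232 45.575103498995304 [-2.6204  0.0927  5.3185] [-0.0164  0.1874 -0.0257] [-0.3133  0.5607  1.5396 -0.      1.0404 -0.0549] [ 0.5692 -0.1041  0.1126]
```

View pics/g1.png

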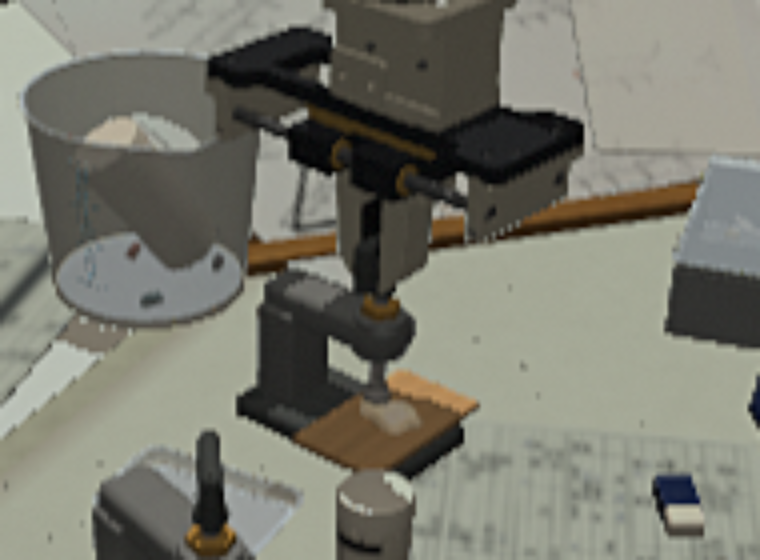

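The bar is gripped (9.7 mm opening) with little side load. I'll turn it clockwise in small steps, following its descent, and watch the moment about the axis.

```bash
cat >> h.py <<'E'
def turn(total,step,tmax,Z0,rel0,log=True):
    """turn joint 6 by steps (+ = clockwise), z following the 0.8 mm/rad pitch; stop on |Tz|>tmax"""
    q0=current_joint_positions(); rel=0
    p0=np.array(current_position()); 
    out=[]
    n=int(np.ceil(abs(total)/step)); s=total/n
    for i in range(n):
        rel+=s
        q=ik([C[0],C[1],Z0-.0008*(rel0+rel)],quat(PHI-np.degrees(rel0+rel)))
        if q is None or abs(q[5]-current_joint_positions()[5])>1: print("ik",rel0+rel,q); break
        set_joints(q); T=current_wrist_torque(); F=current_force()
        print("%.2f q6 %.3f rel %.3f T %s F %s fing %.0f"%(current_time(),current_joint_positions()[5],rel0+rel,T,F,current_finger_force()))
        if abs(T[2])>tmax: print("stop"); break
    return rel0+rel
E
python3 - <<'E'
from h import *
print(turn(1.0,.125,.2,.112,0))
E
```

```text
5.80 q6 0.071 rel 0.125 T [ 0.0258  0.2361 -0.0466] F [-1.446   1.1835  5.4571] fing 46
6.05 q6 0.196 rel 0.250 T [ 0.0273  0.2487 -0.0548] F [-0.9289 -0.4376  5.0497] fing 46
6.30 q6 0.321 rel 0.375 T [-0.027   0.219  -0.1115] F [-0.5809  1.2807  5.2268] fing 46
6.55 q6 0.446 rel 0.500 T [-0.0424  0.2424 -0.0722] F [-0.3875  0.1811  5.039 ] fing 46
6.80 q6 0.571 rel 0.625 T [-0.0694  0.3085 -0.0672] F [-1.0714  0.4678  4.7533] fing 45
7.05 q6 0.696 rel 0.750 T [-0.0216  0.193   0.0328] F [-1.0202  0.2805  4.8835] fing 45
7.30 q6 0.821 rel 0.875 T [-0.0961  0.2107 -0.0679] F [-1.0198  0.0802  6.3517] fing 45
7.55 q6 0.946 rel 1.000 T [-0.0535  0.2268 -0.0721] F [-1.7643 -0.552   4.7143] fing 45
1.0
```

```bash
python3 - <<'E'
from h import *
print(turn(2.1,.06,.25,.112,1.0)); print(current_opening(),current_effort()[5])
E
```

```text
7.80 q6 1.005 rel 1.060 T [-0.0803  0.2355 -0.0905] F [-0.4338 -0.3533  5.6317] fing 45
8.05 q6 1.065 rel 1.120 T [-0.0433  0.1939 -0.0431] F [-0.0499  0.5096  4.9594] fing 45
8.30 q6 1.125 rel 1.180 T [-0.0712  0.2434 -0.0713] F [-0.9788  0.1738  5.4395] fing 45
8.55 q6 1.185 rel 1.240 T [-0.057   0.2664 -0.0151] F [-1.1753  0.2442  5.0619] fing 45
8.80 q6 1.245 rel 1.300 T [-0.0541  0.2591 -0.0674] F [-1.1991 -0.8255  4.6332] fing 45
9.05 q6 1.305 rel 1.360 T [-0.0673  0.2705 -0.0693] F [-0.8693 -0.2759  5.5843] fing 45
9.30 q6 1.365 rel 1.420 T [-0.0676  0.2965 -0.0733] F [-1.3312 -0.7261  5.1708] fing 45
9.55 q6 1.425 rel 1.480 T [-0.1232  0.3027 -0.0812] F [-0.306   0.0277  4.3327] fing 45
9.80 q6 1.485 rel 1.540 T [-0.0877  0.2715  0.3846] F [-1.281  -1.2059  5.3081] fing 45
stop
1.54
0.009933467315065496 0.48080625012516975
```

```bash
python3 - <<'E'
from h import *
hold(.2); print(current_wrist_torque()[2],current_effort()[5],current_opening())
r=turn(.06,.03,1.2,.112,1.54); hold(.3); print(r,current_wrist_torque()[2],current_effort()[5],current_opening(),current_joint_positions()[5],current_time())
E
```

```text
0.3582879000644968 0.3390853386372328 0.010002448134965558
10.25 q6 1.514 rel 1.570 T [ 0.0732 -0.0033  0.4738] F [ 0.3883 -0.2971  5.5294] fing 40
10.50 q6 1.544 rel 1.600 T [0.0223 0.0269 0.5604] F [ 0.5525 -0.7273  5.9037] fing 39
1.6 0.5469623571772966 0.5764189548790455 0.010722971893923515 1.5439622987076471 10.8
```

The screw is seated: the moment jumped at rel ≈1.52 rad, kept rising with more push, and the bar started to wedge in the pads. Now I'll back off 1.57 rad from there.

```bash
python3 - <<'E'
from h import *
r=turn(-1.65,.15,.5 if False else 1.2,.112,1.6); hold(.5)
print(r,current_wrist_torque(),current_force(),current_opening(),current_finger_force(),current_dq(),current_joint_positions()[5],current_time())
p,d=snapshot("scene"); np.savez("end.npz",p=p,d=d); cv2.imwrite("pics/g2.png",cv2.resize(p[120:260,200:390],None,fx=4,fy=4)[:,:,::-1])
E
```

```text
11.07 q6 1.394 rel 1.450 T [-0.0023  0.071  -0.0169] F [-1.3918 -0.1752  6.1527] fing 35
11.33 q6 1.244 rel 1.300 T [ 0.1171  0.053  -0.0109] F [-0.4728 -0.485   5.882 ] fing 35
11.60 q6 1.094 rel 1.150 T [0.1156 0.0323 0.0044] F [-1.2269  0.2831  6.222 ] fing 35
11.87 q6 0.944 rel 1.000 T [0.1717 0.0337 0.0583] F [-0.9093 -0.0187  6.9759] fing 35
12.13 q6 0.794 rel 0.850 T [0.1823 0.0692 0.0196] F [0.0179 0.4621 6.2665] fing 35
12.40 q6 0.644 rel 0.700 T [0.2905 0.1141 0.0829] F [-0.5464  0.2972  6.6384] fing 35
12.67 q6 0.494 rel 0.550 T [0.3276 0.1437 0.0588] F [-0.69    0.7808  7.2017] fing 35
12.93 q6 0.344 rel 0.400 T [0.3373 0.1597 0.0817] F [0.0137 1.1807 6.9798] fing 35
13.20 q6 0.194 rel 0.250 T [0.2573 0.1779 0.0766] F [-1.5093  1.5893  7.2055] fing 35
13.47 q6 0.044 rel 0.100 T [0.3719 0.2363 0.0147] F [-1.1505  1.0663  7.3998] fing 35
13.73 q6 -0.106 rel -0.050 T [0.4114 0.3474 0.0701] F [-1.231   1.2059  6.8629] fing 35
-0.0499999999999996 [0.36   0.2182 0.0228] [-1.1697  0.8112  7.9155] 0.010073183028712636 34.527560994029045 [-0.0003 -0.0001 -0.0003  0.0005  0.0005 -0.    ] -0.10517596628389884 14.2333
```

View pics/g2.png

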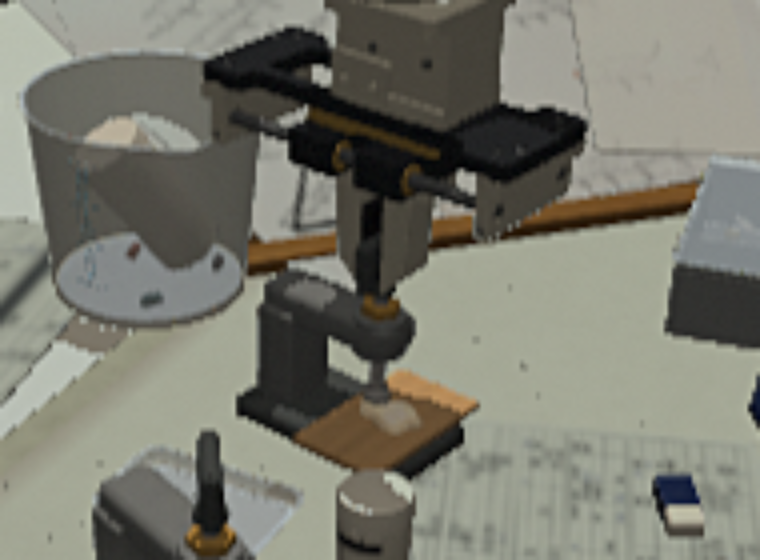

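The picture shows the bar still upright between the fingers at (375,240). The pot at (375,510) and the empty stand are where they were. The 10.07 mm opening means the bar lies square in the pads, so the back-off is about 1.57 rad.

```bash
python3 -c "
from rig import *
print(finish_job())"
```

```text
the job is handed in; nothing more can be done
None
```

I turned the loaded stand's screw down until it seated, then backed it off about 1.57 rad (a quarter turn); the gripper is still holding its bar at rest for you to set the lock nut, the pot and empty stand look unmoved, and the job is handed in (no verdict came back).

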